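# Open the combination lock of the mould insert case and present it

## Task

Turn the dial of the combination lock on the grey insert case clockwise, feeling its clicks, to the notch where the dial's line meets the two pips beside the shackle, and then, with the lock still lying in its rest, pull the shackle fully open. Lift the open lock straight up off the hasp hook and finish still holding it in the gripper, at rest, level with the dial up, about 15 cm above its rest. Leave the other things on the case and the table as they are.

Things in the scene. Friction and masses are not known exactly. Their poses are not given: they have to be found in the camera images.
- case: Fixed low grey steel insert case, 194 x 304 x 60 mm (x, y, z). Origin at the centre of its underside on the table, z up, front to its -x. On the middle of its lid: the lock rest, and in front of it (-x) the hasp hook. Small loose parts, at most 35 mm high, lie on the lid 80 mm or more to either side (y) of its middle.
- rest (a point): Centre of the pocket floor of the lock rest, 72 mm above the case's origin; axes as the case. The rest is a steel plate 79 x 71 x 12 mm with a rim 8 mm wide and 6 mm high round a pocket 63 x 55 mm (1.5 mm play round the lock); in front of x = -18 mm plate and rim are only 36 mm wide (y), so that fingers pass beside the shackle.
- hook (a point): Tip of the hasp hook's arm, at its underside: 65 mm from the rest's centre to -x, 34 mm above the lid. The hook is a 10 mm post at x = -43 mm with an arm 12 mm wide (y), 8 mm thick, from x = -38 to -65 mm. The arm covers the bow of the shut shackle, so the shut lock cannot be lifted; with the shackle fully open the lock lifts straight up past it.
- lock: Loose combination lock, about 0.45 kg, lying flat in the rest, dial up; its axes are those of the case within a few degrees. Brass body 60 x 52 x 28 mm (x, y, z); origin at the centre of the body's underside. The shackle comes out of its -x side; two small dark pips on the top near that side are the index. Lift it by the dial, or by the body's sides above the rest's rim.
- dial_grip (a point): On the dial's axis at half its height, 39.5 mm above the lock's underside. The dial is a ribbed black round knob, 40 mm in diameter, standing 22 mm above the lock's top face (28.5 to 50.5 mm above the lock's underside), centred over the lock's origin, with one white line from its rim inwards. Grip it across at any yaw; 25 N is plenty.
- dial (a joint): Dial angle in rad, growing clockwise seen from above. 0: the opening notch, white line towards the two pips (lock -x). Starts between -1.35 and -0.75; stops at -1.55 and +0.6. Click notches every 0.4 rad (-0.8, -0.4, 0, 0.4); 0.05 to 0.1 N m takes it over a click and, let go, it settles into the nearest notch. The shackle is free only within about 0.1 rad of 0.
- shackle_grip (a point): Midway between the two shackle legs, 14 mm above the lock's underside (26 mm above the lid), 45 mm from the lock's origin to -x while shut; moves with the shackle. The shackle is a flat-lying U of 8 mm steel bar, 46 mm wide over its legs (lock y), its bow ending 60 mm from the lock's origin. Pinch it here from above across the outside of both legs; the hook stands between them.
- shackle (a joint): How far the shackle is pulled out of the lock body towards lock -x, in m: 0 shut, 0.022 fully open at its stop. Free, it slides with about 3 N of friction and stays where it is left; with the dial off the opening notch it is blocked within about 2 mm.

How it is judged:
On the way, in this order (a step that is already met when the one before it is completed fails the run):
1. the dial stands in the opening notch while the shackle is still shut and the lock lies in its rest (value of joint dial between -0.12 and 0.12 rad and value of joint shackle below 0.005 m and distance between lock and rest below 0.008 m), for 0.2 s.
2. the shackle is pulled fully open while the lock lies in its rest (value of joint shackle above 0.018 m and distance between lock and rest below 0.012 m), for 0.2 s.
At the end, for the whole second after the job is handed in: The lock is held by the gripper's fingers (contact force above 2 N), touches nothing of the case, its underside is 100 to 220 mm above the floor of its rest, its dial face is within 0.3 rad of level, it moves slower than 30 mm/s, and its shackle is still at least 15 mm out (value of joint shackle above 0.015 m and z of lock in the frame of rest between 0.1 and 0.22 m and angle between lock's own z axis and vertical below 0.3 rad and contact force between lock and the fingers above 2 N and contact force between lock and case below 0.1 N and linear speed of lock below 0.03 m/s); the arm keeps its last pose, push and grip.
It fails at once if a bystander on the table or the case is shifted by more than 30 mm (distance of any of insert, sprue_bush, hexkey, disc_a, disc_b, caliper, mug, spray from where it was at the start of the episode above 0.03 m).
It also fails if it takes over 56 s, if anything falls off the work surface, if the arm or the gripper's body presses on something with over 40 N, if the wrist force passes 120 N, or if a joint passes its speed limit or range.

## Robot

A 6-joint arm with a two-finger parallel gripper is mounted at the origin on the work surface. World frame = base frame: x ahead of the robot, y to its left, z up, the work surface at z = 0. Lengths are in m, angles in rad, forces in N, time in s.
With the tool pointing down it reaches from about 0.35 to 0.775 m from the base axis. Payload 7.3 kg.
Tool frame: the origin (TCP) lies at the very end of the fingers, on their centre line; the grasp point (between the pads) lies 19 mm behind it (manip.grasp_offset is the distance from the TCP to the grasp point, in m); z points along the fingers, y is the line along which they close (so a half turn about z gives the same grasp; the last joint's range is limited). The gripper opens to 92 mm and grips with 3 to 60 N. Pads are 19 mm wide; open, the fingers measure 130 mm over their backs; the gripper's body (75 mm by 190 mm) begins 47 mm behind the grasp point.
Start: joints at [1.057, 0.342, 1.524, -0, 1.275, -0.146], TCP at [0.189, 0.49, 0.227] pointing down, gripper open.
Joint ranges: [-2.53, 2.53], [-0.77, 2.02], [0.04, 2.7], [-1, 4.14], [0.28, 2.66], [-3.11, 3.11]. Speed limits (rad/s): [2.57, 2.57, 3.14, 3.14, 3.14, 3.14].

## Interface

Orientations are given as a unit quaternion [x, y, z, w].
In Python, from workcell import manip gives the robot as it stands.
- The arm moves only by the tool drive_tool, never from a script. Its argument "moves" is a list of rows, each an object of numbers: "fingers": the closure, from -1 (fully open) to 1 (shut); "x", "y", "z": the shift along the tool's x, y, z in m; "roll": the turn about the tool's z in degrees. In form: [{"fingers": .., "x": .., "y": .., "z": .., "roll": ..}, ...]. A call has 1 to 8 rows; each row is the pose to reach, as a shift and turn from the pose commanded when the call began, along the tool's axes at that moment; what a row does not reach only later rows make up. A row lasts 1/12 s, in which the tool goes at most 41.7 mm and 7.16 degrees, less where a joint would pass 70% of its speed; a pose out of reach is approached as far as the arm can. A call with a gripper value outside its range is refused whole. The fingers move at their own pace and stop on an object; "newtons" is the grip in N (left out, the last holds). Time passes only in rows, so rows that repeat a pose let the fingers close. It gives the time, the measured TCP pose, the force, the opening and the grip force at its end, in the units of the state.
- manip.get_obs(): the state, without advancing time (a new reading comes with each control period).
- manip.get_image(name): name is "scene" or "top" or "wrist"; returns the picture (400x640x3 uint8, red, green, blue); there is no depth.
- manip.camera_params(name): a dict with "vertical_fov" (degrees; the focal length in pixels is half the picture's height over the tangent of half this angle, whatever the lens; pixels are square), "cx", "cy" (the principal point, pixels), "R" (3x3) and "t" (3): a world point X has camera coordinates R X + t. Camera axes: x right, y down, z forward; pixel columns grow to the right and rows downward; lengths in m; the calibration is good to about 2 mm. A picture is of the moment at which its call begins: read the wrist's pose just before it. camera_params takes no time and is no camera call; for the wrist camera it gives the pose at the moment of the call.
- manip.job_done(): hands the job in; it is judged then, once.
The state is a dict: "clock": time; "q": joint angles; "qvel": joint speeds; "joint_efforts": joint torques, N m; "tool_pos": TCP position; "tcp_rot": TCP orientation; "wrist_force": force on the tool from outside, world axes, zero at the start; "wrist_torque": the same for the moment, N m; "grip_width": finger opening in m; "gripper_force": force on a finger pad.
Only numpy, scipy, OpenCV 4.12 (cv2) and the standard library are available. Lean on these libraries where they do the work, as an engineer would, in place of code of your own. Each camera call takes 0.05 s, during which the arm holds its last target. There are 200 camera calls.

## Working session

There is one attempt and no reset: what is moved stays moved. The work goes in short steps, Python scripts to look and compute and a tool call to move; the robot and the scene stay as the last step left them, time stands still between calls to the robot, and variables do not carry over. Pictures are saved under pics/ and viewed, at most 10 in all, crops included, and the job is handed in when it is done.

Besides the shell and the picture viewer there is one more tool, called by a JSON object that holds its "method" and its "body", one argument or row to a line. drive_tool: Moves the arm, as the interface text tells. Its arguments: {"type":"object","properties":{"moves":{"type":"array","items":{"type":"object","properties":{"fingers":{"type":"number"},"x":{"type":"number"},"y":{"type":"number"},"z":{"type":"number"},"roll":{"type":"number"}}}},"newtons":{"type":"number"}},"required":["moves"]}

```bash
mkdir -p pics; python3 - <<'E'
from workcell import manip
import cv2,numpy as np
for n in ("top","scene"):
    p=manip.camera_params(n); print(n,p)
    cv2.imwrite(f"pics/{n}0.png",manip.get_image(n)[:,:,::-1])
o=manip.get_obs(); print(o)
E
```

```text
top {'vertical_fov': 52.806185185905676, 'cx': 318.0375060588871, 'cy': 202.5877305697028, 'R': array([[-0.01523872, -0.99987983,  0.00284634],
       [-0.979393  ,  0.01435301, -0.20145308],
       [ 0.20138802, -0.00585757, -0.97949403]]), 't': array([0.01600143, 0.56300975, 0.6165468 ])}
scene {'vertical_fov': 44.62512617117277, 'cx': 319.69348172181213, 'cy': 194.26768788507772, 'R': array([[ 0.19809283,  0.98017637,  0.00367578],
       [ 0.60568593, -0.11945846, -0.7866856 ],
       [-0.77065153,  0.15806314, -0.6173429 ]]), 't': array([-0.13605492, -0.24663674,  1.11230425])}
{'clock': 0.1, 'q': array([ 1.05698934e+00,  3.42666703e-01,  1.52490275e+00, -3.11793349e-05,
        1.27537678e+00, -1.45993719e-01]), 'qvel': array([-0.00100898, -0.00174078, -0.00184743,  0.00101276,  0.00114583,
       -0.00106201]), 'joint_efforts': array([ 1.95946763e-03, -4.32006204e+01, -2.44694781e+01,  7.19944225e-02,
        5.24846662e-02, -8.81816459e-05]), 'tool_pos': array([0.18858918, 0.48958463, 0.2261139 ]), 'tcp_rot': array([ 1.82867201e-01,  9.83137390e-01, -6.45126241e-04, -2.05138780e-04]), 'wrist_force': array([0.69548358, 0.04812613, 0.53611853]), 'wrist_torque': array([ 0.00942007, -0.00787085, -0.00210097]), 'gripper_force': 0.0, 'grip_width': 0.09198530480874871}
```

View pics/top0.png

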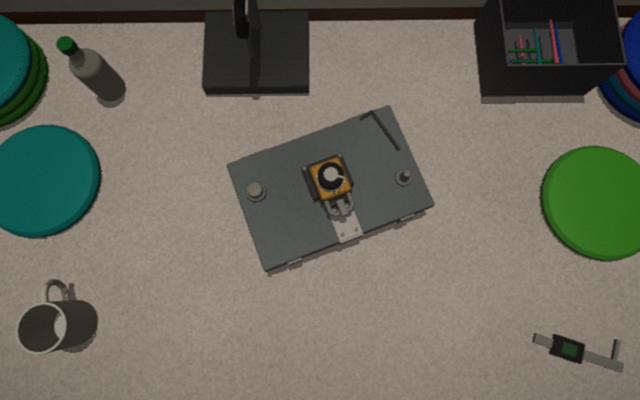

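View pics/scene0.png

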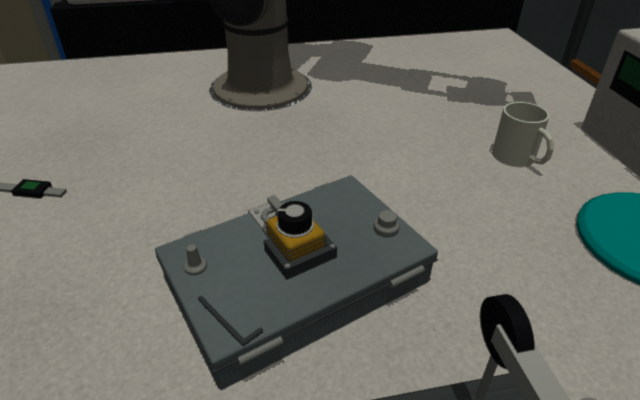

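The top view shows the lock at about (330,178), its shackle pointing to (345,215). The lid corners are near (228,164), (389,107), (434,206) and (267,270), the hex key is at (380,130), and the discs are at (256,191) and (404,178). Next I'll zoom in and compute positions.

```bash
cat > h.py <<'E'
import numpy as np,cv2
from workcell import manip
def ray(p,uv):
    f=200/np.tan(np.radians(p["vertical_fov"])/2)
    d=np.array([(uv[0]-p["cx"])/f,(uv[1]-p["cy"])/f,1.])
    return -p["R"].T@p["t"], p["R"].T@d
def onz(p,uv,z):
    c,d=ray(p,uv); return c+d*(z-c[2])/d[2]
def proj(p,X):
    f=200/np.tan(np.radians(p["vertical_fov"])/2)
    c=p["R"]@X+p["t"]; return np.array([p["cx"]+f*c[0]/c[2],p["cy"]+f*c[1]/c[2]])
E
python3 - <<'E'
from h import *
p=manip.camera_params("top"); im=cv2.imread("pics/top0.png")
c=[onz(p,u,.06) for u in [(228,164),(389,107),(434,206),(267,270)]]
print(np.round(c,4)); print(np.mean(c,0))
for a,b in ((0,1),(3,2),(1,2),(0,3)): d=c[b]-c[a]; print(np.linalg.norm(d),np.degrees(np.arctan2(d[1],d[0])))
hsv=cv2.cvtColor(im,cv2.COLOR_BGR2HSV)
m=cv2.inRange(hsv,(10,120,80),(30,255,255)); m[:140]=0;m[225:]=0;m[:,:290]=0;m[:,370:]=0
pts=cv2.findNonZero(m); r=cv2.minAreaRect(pts); print(r, onz(p,r[0],.1))
for u in cv2.boxPoints(r): print(u,onz(p,u,.1))
cv2.imwrite("pics/c0.png",cv2.resize(im[145:250,285:385],None,fx=6,fy=5.7,interpolation=cv2.INTER_CUBIC)[:600])
E
```

```text
[[ 0.6318  0.1595  0.06  ]
 [ 0.7318 -0.1193  0.06  ]
 [ 0.554  -0.1853  0.06  ]
 [ 0.4531  0.0914  0.06  ]]
[ 0.59264623 -0.01342979  0.06      ]
0.2961877475400655 -70.26396178320543
0.2945583112502737 -69.95809439879713
0.18961360556646642 -159.64589769533623
0.19121043043463154 -159.16148845043492
((329.91375732421875, 178.03448486328125), (36.02489471435547, 31.753902435302734), 68.19859313964844) [ 0.59383715 -0.01158117  0.1       ]
[308.4827 167.2069] [0.61216113 0.02218148 0.1       ]
[337.96548 155.4138 ] [ 0.63113802 -0.02528382  0.1       ]
[351.34482 188.86208] [ 0.57571155 -0.04497833  0.1       ]
[321.86203 200.65517] [0.55740309 0.00180307 0.1       ]
```

View pics/c0.png

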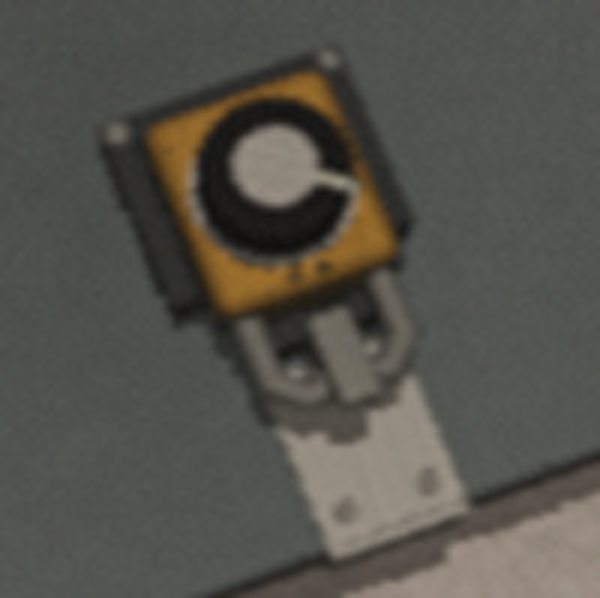

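The zoom shows the dial cap at full-image (330.8,173.9), the white line's end at (343.7,177.8), and the pips at about (337.7,192), so the dial needs roughly 1 rad clockwise. The hook covers the bow of the shackle.

```bash
cat >> h.py <<'E'
from scipy.spatial.transform import Rotation as Ro
def shift(X):
    o=manip.get_obs(); R=Ro.from_quat(o["tcp_rot"])
    return np.round(1000*R.inv().apply(np.array(X)-o["tool_pos"]),1), np.degrees(np.arctan2(*R.as_matrix()[1::-1,1]))
E
python3 - <<'E'
from h import *
p=manip.camera_params("top")
c=onz(p,(330.8,173.9),.1225);e=onz(p,(343.7,177.8),.1225);d=e-c
print(c,np.degrees(np.arctan2(d[1],d[0])))
pp=onz(p,(337.7,192),.1)-c; print(np.degrees(np.arctan2(pp[1],pp[0])))
print(shift([c[0],c[1],.21]))
E
```

```text
[ 0.59429244 -0.01223311  0.1225    ] -108.25528299095377
-154.53600475491027
(array([-559. , -322.4,   16.5]), np.float64(68.92637971656993))
```

{"method": "drive_tool", "body": {
  "moves": [
    {"x": -0.034, "y": -0.0196, "roll": -7, "fingers": -1},
    {"x": -0.068, "y": -0.039, "roll": -14},
    {"x": -0.102, "y": -0.059, "roll": -21},
    {"x": -0.136, "y": -0.078, "roll": -28},
    {"x": -0.17, "y": -0.098, "roll": -35},
    {"x": -0.204, "y": -0.118, "roll": -42},
    {"x": -0.238, "y": -0.137, "roll": -49},
    {"x": -0.272, "y": -0.157, "roll": -56}
  ]
}}

```text
invalid input at $.moves[0]: expected keys fingers, x, y, z, roll
```

```bash
python3 - <<'E'
from h import *
print(shift([.5943,-.0122,.21]),manip.get_obs()["tool_pos"],manip.get_obs()["q"])
E
```

```text
(array([-559. , -322.3,   16.5]), np.float64(68.92637971656993)) [0.18858918 0.48958463 0.2261139 ] [ 1.05698934e+00  3.42666703e-01  1.52490275e+00 -3.11793349e-05
  1.27537678e+00 -1.45993719e-01]
```

{"method": "drive_tool", "body": {
  "moves": [
    {"x": -0.034, "y": -0.0196, "z": 0, "roll": -7, "fingers": -1},
    {"x": -0.068, "y": -0.039, "z": 0, "roll": -14, "fingers": -1},
    {"x": -0.102, "y": -0.059, "z": 0, "roll": -21, "fingers": -1},
    {"x": -0.136, "y": -0.078, "z": 0, "roll": -28, "fingers": -1},
    {"x": -0.17, "y": -0.098, "z": 0, "roll": -35, "fingers": -1},
    {"x": -0.204, "y": -0.118, "z": 0, "roll": -42, "fingers": -1},
    {"x": -0.238, "y": -0.137, "z": 0, "roll": -49, "fingers": -1},
    {"x": -0.272, "y": -0.157, "z": 0, "roll": -56, "fingers": -1}
  ]
}}

```text
clock: 0.77
tool_pos: [0.3703, 0.2652, 0.2266]
tcp_rot: [-0.249, 0.969, 0.0, -0.0]
wrist_force: [0.2, 0.6, 0.0]
grip_width: 0.0919
gripper_force: 0.0
```

```bash
python3 - <<'E'
from h import *
print(shift([.5943,-.0122,.21]),manip.get_obs()["tool_pos"],manip.get_obs()["q"])
E
```

```text
(array([ -62.5, -351. ,   16.5]), np.float64(118.83175577766603)) [0.37027914 0.26519721 0.22655954] [ 4.52885725e-01  2.14874991e-01  1.70291048e+00  1.40547813e-04
  1.22414285e+00 -1.62116747e+00]
```

{"method": "drive_tool", "body": {
  "moves": [
    {"x": -0.003, "y": -0.041, "z": 0.002, "roll": -7, "fingers": -1},
    {"x": -0.006, "y": -0.082, "z": 0.004, "roll": -14, "fingers": -1},
    {"x": -0.009, "y": -0.123, "z": 0.006, "roll": -14, "fingers": -1},
    {"x": -0.012, "y": -0.164, "z": 0.008, "roll": -14, "fingers": -1},
    {"x": -0.015, "y": -0.205, "z": 0.01, "roll": -14, "fingers": -1},
    {"x": -0.018, "y": -0.246, "z": 0.012, "roll": -14, "fingers": -1},
    {"x": -0.021, "y": -0.287, "z": 0.014, "roll": -14, "fingers": -1},
    {"x": -0.0237, "y": -0.328, "z": 0.016, "roll": -14, "fingers": -1}
  ]
}}

```text
clock: 1.43
tool_pos: [0.5433, -0.0051, 0.2107]
tcp_rot: [-0.363, 0.932, 0.0, -0.0]
wrist_force: [1.0, 1.7, -0.1]
grip_width: 0.0918
gripper_force: 0.0
```

{"method": "drive_tool", "body": {
  "moves": [
    {"x": 0, "y": 0, "z": 0, "roll": 0, "fingers": -1},
    {"x": 0, "y": 0, "z": 0, "roll": 0, "fingers": -1},
    {"x": 0, "y": 0, "z": 0, "roll": 0, "fingers": -1}
  ]
}}

```text
clock: 1.68
tool_pos: [0.5421, -0.0029, 0.2105]
tcp_rot: [-0.362, 0.932, 0.001, -0.001]
wrist_force: [-0.0, 0.6, 0.3]
grip_width: 0.0918
gripper_force: 0.0
```

```bash
python3 - <<'E'
from h import *
o=manip.get_obs();p=manip.camera_params("wrist");im=manip.get_image("wrist")[:,:,::-1]
print(shift([.5943,-.0122,.21]),o["tool_pos"],o["q"],p)
cv2.imwrite("pics/w1.png",im)
print(proj(p,np.array([.5943,-.0122,.1225])))
E
```

```text
(array([-31.8, -42.6,   0.8]), np.float64(132.5569134659866)) [ 0.54213954 -0.00294613  0.21051553] [-1.47108730e-01  3.87516324e-01  1.50160458e+00  5.02216223e-04
  1.25419513e+00 -2.45957468e+00] {'vertical_fov': 60.27561132212619, 'cx': 314.82154799640733, 'cy': 198.52773561152824, 'R': array([[-0.67468422,  0.73810285,  0.00232169],
       [ 0.70643876,  0.64482288,  0.29180084],
       [ 0.21388195,  0.19851356, -0.95647628]]), 't': array([ 0.36784932, -0.41234233,  0.25918385])}
[260.78316559 244.21807205]
```

View pics/w1.png

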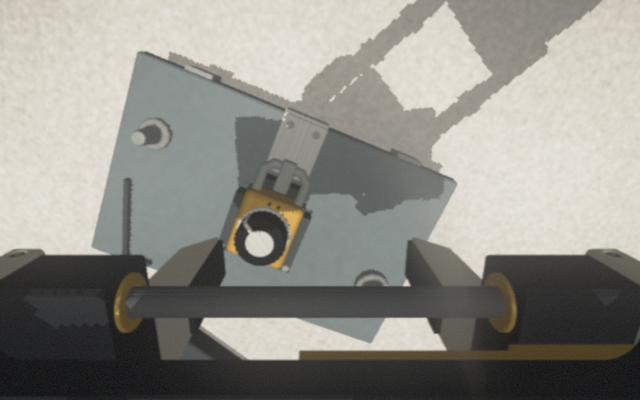

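The wrist view shows the cap at (259,243), with the line end at (246,226) and the pips at about (275,206). The prediction from the top view was (261,244), so the two agree within about 2 mm. I'll refine the position and then approach.

```bash
python3 - <<'E'
from h import *
p=manip.camera_params("wrist");im=cv2.imread("pics/w1.png")
g=cv2.cvtColor(im,cv2.COLOR_BGR2GRAY)
m=(g>150).astype(np.uint8); m[:215]=0;m[270:]=0;m[:,:235]=0;m[:,285:]=0
m=cv2.morphologyEx(m,cv2.MORPH_OPEN,cv2.getStructuringElement(2,(9,9)))
n,l,s,c=cv2.connectedComponentsWithStats(m); print(s[1:],c[1:])
i=1+np.argmax(s[1:,4]); C=onz(p,c[i],.1225); print(C)
e=onz(p,(246,226),.1225)-C; print("line",np.degrees(np.arctan2(e[1],e[0])),np.linalg.norm(e))
# hook arm tip / post dir: pips
q=onz(p,(275,206),.1)-C; print("pips",np.degrees(np.arctan2(q[1],q[0])))
X=.5*(C+np.array([.5943,-.0122,.1225])); print(shift([X[0],X[1],.14]))
q=proj(p,X);print(q)
E
```

```text
[[245 231  29  26 574]] [[258.86585366 243.48432056]]
[ 0.59493413 -0.01294784  0.1225    ]
line -105.38083138957607 0.01714844703021053
pips -162.57550689226738
(array([-31.8, -43.2,  70.8]), np.float64(132.5569134659866))
[259.49949038 243.50618782]
```

{"method": "drive_tool", "body": {
  "moves": [
    {"x": -0.016, "y": -0.022, "z": 0, "roll": -3, "fingers": -1},
    {"x": -0.032, "y": -0.043, "z": 0.01, "roll": -6, "fingers": -1},
    {"x": -0.032, "y": -0.043, "z": 0.035, "roll": -6, "fingers": -1},
    {"x": -0.032, "y": -0.043, "z": 0.06, "roll": -6, "fingers": -1},
    {"x": -0.032, "y": -0.043, "z": 0.075, "roll": -6, "fingers": -1},
    {"x": -0.032, "y": -0.043, "z": 0.075, "roll": -6, "fingers": -1},
    {"x": -0.032, "y": -0.043, "z": 0.075, "roll": -6, "fingers": -1}
  ]
}}

```text
clock: 2.32
tool_pos: [0.5947, -0.0118, 0.1361]
tcp_rot: [-0.412, 0.911, 0.0, -0.001]
wrist_force: [0.3, 0.7, 0.3]
grip_width: 0.0921
gripper_force: 0.0
```

```bash
python3 - <<'E'
from h import *
o=manip.get_obs()
print(shift([.5947,-.0126,.103]),o["tool_pos"],o["wrist_force"])
E
```

```text
(array([ 0.6, -0.5, 33.1]), np.float64(138.63421433943026)) [ 0.5947369  -0.01180237  0.13613708] [0.28345333 0.71287914 0.25376538]
```

{"method": "drive_tool", "body": {
  "moves": [
    {"x": 0.0006, "y": -0.0005, "z": 0.015, "roll": 0, "fingers": -1},
    {"x": 0.0006, "y": -0.0005, "z": 0.028, "roll": 0, "fingers": -1},
    {"x": 0.0006, "y": -0.0005, "z": 0.033, "roll": 0, "fingers": -1},
    {"x": 0.0006, "y": -0.0005, "z": 0.033, "roll": 0, "fingers": 1},
    {"x": 0.0006, "y": -0.0005, "z": 0.033, "roll": 0, "fingers": 1},
    {"x": 0.0006, "y": -0.0005, "z": 0.033, "roll": 0, "fingers": 1},
    {"x": 0.0006, "y": -0.0005, "z": 0.033, "roll": 0, "fingers": 1},
    {"x": 0.0006, "y": -0.0005, "z": 0.033, "roll": 0, "fingers": 1}
  ],
  "newtons": 25
}}

```text
clock: 2.98
tool_pos: [0.5958, -0.014, 0.104]
tcp_rot: [-0.411, 0.912, -0.0, 0.001]
wrist_force: [-0.5, 0.2, 0.6]
grip_width: 0.0631
gripper_force: 0.0
```

{"method": "drive_tool", "body": {
  "moves": [
    {"x": 0, "y": 0, "z": 0, "roll": 0, "fingers": 1},
    {"x": 0, "y": 0, "z": 0, "roll": 0, "fingers": 1},
    {"x": 0, "y": 0, "z": 0, "roll": 0, "fingers": 1}
  ]
}}

```text
clock: 3.23
tool_pos: [0.5954, -0.014, 0.1032]
tcp_rot: [-0.411, 0.912, -0.0, 0.0]
wrist_force: [-0.4, 0.8, 0.6]
grip_width: 0.0429
gripper_force: 0.0
```

{"method": "drive_tool", "body": {
  "moves": [
    {"x": 0, "y": 0, "z": 0, "roll": 0, "fingers": 1},
    {"x": 0, "y": 0, "z": 0, "roll": 0, "fingers": 1},
    {"x": 0, "y": 0, "z": 0, "roll": 0, "fingers": 1},
    {"x": 0, "y": 0, "z": 0, "roll": 0, "fingers": 1}
  ]
}}

```text
clock: 3.57
tool_pos: [0.5952, -0.0139, 0.1032]
tcp_rot: [-0.411, 0.912, 0.0, -0.0]
wrist_force: [-0.9, 0.7, 2.0]
grip_width: 0.039
gripper_force: 25.0
```

{"method": "drive_tool", "body": {
  "moves": [
    {"x": 0, "y": 0, "z": 0, "roll": 4, "fingers": 1},
    {"x": 0, "y": 0, "z": 0, "roll": 8, "fingers": 1},
    {"x": 0, "y": 0, "z": 0, "roll": 12, "fingers": 1},
    {"x": 0, "y": 0, "z": 0, "roll": 16, "fingers": 1},
    {"x": 0, "y": 0, "z": 0, "roll": 20, "fingers": 1},
    {"x": 0, "y": 0, "z": 0, "roll": 24, "fingers": 1},
    {"x": 0, "y": 0, "z": 0, "roll": 28, "fingers": 1},
    {"x": 0, "y": 0, "z": 0, "roll": 30, "fingers": 1}
  ]
}}

```text
clock: 4.23
tool_pos: [0.5953, -0.0138, 0.1032]
tcp_rot: [-0.159, 0.987, 0.0, -0.0]
wrist_force: [-2.4, 1.1, 1.7]
grip_width: 0.0392
gripper_force: 25.0
```

```bash
python3 - <<'E'
from h import *
o=manip.get_obs(); print(o["wrist_force"],o["wrist_torque"],shift(o["tool_pos"])[1])
p=manip.camera_params("wrist");im=manip.get_image("wrist")[:,:,::-1]
u=proj(p,np.array([.5947,-.0126,.1225])).astype(int);print(u)
cv2.imwrite("pics/w2.png",im)
t=manip.get_image("top")[:,:,::-1]; cv2.imwrite("pics/t2.png",np.vstack([im,cv2.resize(t[130:230,250:410],(640,400),interpolation=2)])[::1][200:])
E
```

```text
[-2.39493865  1.14262733  1.6597603 ] [ 0.39898098  0.27671204 -0.015418  ] 108.32417926146265
[318 277]
```

View pics/t2.png

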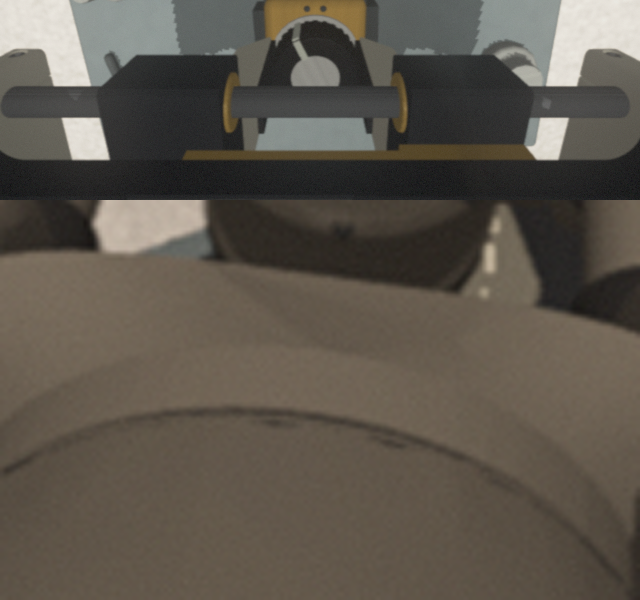

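The dial is gripped and follows the turn. The line now runs from (315,278) to (296,238) and the pips are at (307,209) and (323,209), so about 23° remains.

{"method": "drive_tool", "body": {
  "moves": [
    {"x": 0, "y": 0, "z": 0, "roll": 4, "fingers": 1},
    {"x": 0, "y": 0, "z": 0, "roll": 8, "fingers": 1},
    {"x": 0, "y": 0, "z": 0, "roll": 12, "fingers": 1},
    {"x": 0, "y": 0, "z": 0, "roll": 16, "fingers": 1},
    {"x": 0, "y": 0, "z": 0, "roll": 20, "fingers": 1},
    {"x": 0, "y": 0, "z": 0, "roll": 23, "fingers": 1},
    {"x": 0, "y": 0, "z": 0, "roll": 23, "fingers": 1},
    {"x": 0, "y": 0, "z": 0, "roll": 23, "fingers": 1}
  ]
}}

```text
clock: 5.0
tool_pos: [0.5954, -0.0137, 0.1032]
tcp_rot: [0.038, 0.999, 0.0, 0.0]
wrist_force: [-0.9, 2.2, 3.5]
grip_width: 0.0396
gripper_force: 25.0
```

```bash
python3 - <<'E'
from h import *
o=manip.get_obs(); print(o["wrist_force"],o["wrist_torque"],shift(o["tool_pos"])[1],o["q"])
im=manip.get_image("wrist")[:,:,::-1]
cv2.imwrite("pics/w3.png",cv2.resize(im[120:320,220:420],(600,600),interpolation=2))
E
```

```text
[-0.8639309   2.21414281  3.45861491] [ 0.57343416  0.24511953 -0.02363785] 85.67138464281992 [-1.51912972e-01  5.86323748e-01  1.48603355e+00  5.84373641e-04
  1.06923249e+00 -1.64744166e+00]
```

View pics/w3.png

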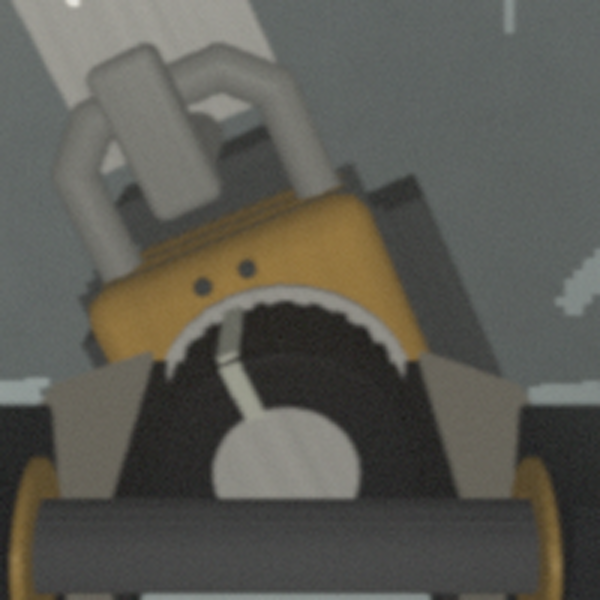

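The line ends at crop (228,360), continuing down the dial side to (232,310). The pips are at (203,287) and (247,268), and the line points at them. I'll compute the residual angle.

```bash
python3 - <<'E'
from h import *
p=manip.camera_params("wrist")
f=lambda u,z:onz(p,(220+u[0]/3,120+u[1]/3),z)
a=lambda d:round(np.degrees(np.arctan2(d[1],d[0])),1)
c=f((287,478),.1225);c2=f((287,472),.1225)
e=f((228,360),.1225);i=f((254,415),.1225);p1=f((203,287),.1);p2=f((247,268),.1)
print(c[:2],c2[:2],"line in-out",a(e-i),"c-e",a(e-c),a(e-c2),"pipdir-90",a(p1-p2)-90+0,"c-pips",a((p1+p2)/2-c), "body edge",a(f((95,310),.1)-f((350,200),.1)), "legs",a(f((70,190),.09)-f((120,270),.09)),a(f((280,85),.09)-f((325,190),.09)))
E
```

```text
[ 0.59615599 -0.01392379] [ 0.59514881 -0.01384719] line in-out -161.6 c-e -160.4 -159.3 pipdir-90 -160.0 c-pips -161.5 body edge -70.2 legs -155.8 -161.3
```

The dial is within about 1° of the notch. Now I'll release, rise, and look at the freed dial.

{"method": "drive_tool", "body": {
  "moves": [
    {"x": 0, "y": 0, "z": 0, "roll": 0, "fingers": -0.4},
    {"x": 0, "y": 0, "z": 0, "roll": 0, "fingers": -0.4},
    {"x": 0, "y": 0, "z": 0, "roll": 0, "fingers": -0.4},
    {"x": 0, "y": 0, "z": 0, "roll": 0, "fingers": -0.4},
    {"x": 0, "y": 0, "z": -0.01, "roll": 0, "fingers": -0.4},
    {"x": 0, "y": 0, "z": -0.025, "roll": -5, "fingers": -0.4},
    {"x": 0, "y": 0, "z": -0.037, "roll": -10, "fingers": -0.4},
    {"x": 0, "y": 0, "z": -0.037, "roll": -15, "fingers": -0.4}
  ]
}}

```text
clock: 5.72
tool_pos: [0.597, -0.0144, 0.1436]
tcp_rot: [-0.094, 0.996, -0.001, 0.003]
wrist_force: [0.5, -0.2, 0.2]
grip_width: 0.0642
gripper_force: 0.0
```

{"method": "drive_tool", "body": {
  "moves": [
    {"x": 0, "y": 0, "z": 0, "roll": -5, "fingers": -0.4},
    {"x": 0, "y": 0, "z": 0, "roll": -9.3, "fingers": -0.4},
    {"x": 0, "y": 0, "z": 0, "roll": -9.3, "fingers": -0.4},
    {"x": 0, "y": 0, "z": 0, "roll": -9.3, "fingers": -0.4}
  ]
}}

```text
clock: 6.05
tool_pos: [0.5955, -0.0141, 0.1407]
tcp_rot: [-0.171, 0.985, -0.0, 0.0]
wrist_force: [-0.1, -1.0, 0.8]
grip_width: 0.0642
gripper_force: 0.0
```

```bash
python3 - <<'E'
from h import *
o=manip.get_obs(); print(o["tool_pos"],o["grip_width"],shift([.5548,-.0282,.137]))
p=manip.camera_params("wrist");np.savez("w4.npz",R=p["R"],t=p["t"])
im=manip.get_image("wrist")[:,:,::-1]
cv2.imwrite("pics/w4.png",cv2.resize(im[100:300,220:420],(600,600),interpolation=2))
E
```

```text
[ 0.59553193 -0.01408734  0.1407253 ] 0.06424087408295744 (array([43.1,  0.4,  3.7]), np.float64(109.70117640959606))
```

View pics/w4.png

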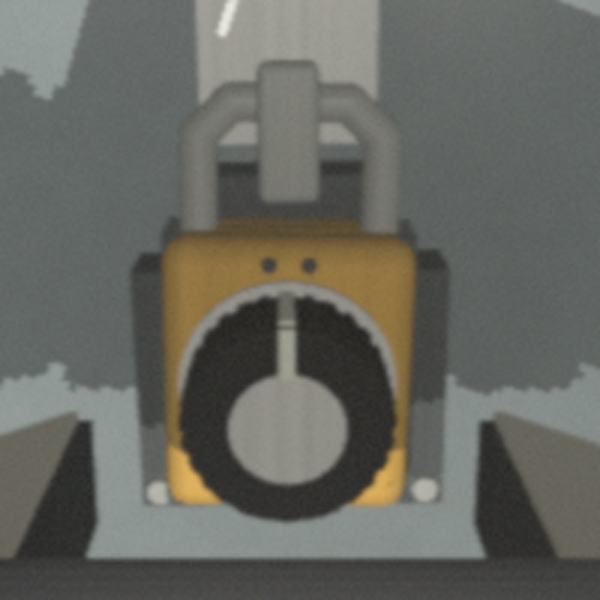

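The dial line at (287,325) sits squarely between the pips at (269,265) and (309,265). The gripper is aligned with the shackle, whose legs are at columns 181 and 400.

{"method": "drive_tool", "body": {
  "moves": [
    {"x": 0.022, "y": 0, "z": 0, "roll": 0, "fingers": -0.4},
    {"x": 0.043, "y": 0, "z": 0, "roll": 0, "fingers": -0.4},
    {"x": 0.043, "y": 0, "z": 0, "roll": 0, "fingers": -0.4},
    {"x": 0.043, "y": 0, "z": 0.02, "roll": 0, "fingers": -0.4},
    {"x": 0.043, "y": 0, "z": 0.035, "roll": 0, "fingers": -0.4},
    {"x": 0.043, "y": 0, "z": 0.035, "roll": 0, "fingers": -0.4},
    {"x": 0.043, "y": 0, "z": 0.035, "roll": 0, "fingers": -0.4}
  ]
}}

```text
clock: 6.68
tool_pos: [0.5549, -0.0285, 0.1049]
tcp_rot: [-0.172, 0.985, 0.0, -0.001]
wrist_force: [0.9, -0.2, 0.3]
grip_width: 0.0645
gripper_force: 0.0
```

```bash
python3 - <<'E'
from h import *
o=manip.get_obs(); print(o["tool_pos"],o["grip_width"],shift([.5548,-.0284,.069]),o["wrist_force"])
E
```

```text
[ 0.55487029 -0.02849289  0.10487771] 0.06452734785336152 (array([-0. ,  0.1, 35.9]), np.float64(109.76974620528081)) [ 0.93606883 -0.16187322  0.33179626]
```

{"method": "drive_tool", "body": {
  "moves": [
    {"x": 0, "y": 0, "z": 0.012, "roll": 0, "fingers": -0.4},
    {"x": 0, "y": 0, "z": 0.024, "roll": 0, "fingers": -0.4},
    {"x": 0, "y": 0, "z": 0.035, "roll": 0, "fingers": -0.4},
    {"x": 0, "y": 0, "z": 0.035, "roll": 0, "fingers": -0.4},
    {"x": 0, "y": 0, "z": 0.035, "roll": 0, "fingers": 1},
    {"x": 0, "y": 0, "z": 0.035, "roll": 0, "fingers": 1},
    {"x": 0, "y": 0, "z": 0.035, "roll": 0, "fingers": 1},
    {"x": 0, "y": 0, "z": 0.035, "roll": 0, "fingers": 1}
  ],
  "newtons": 25
}}

```text
clock: 7.35
tool_pos: [0.5553, -0.0286, 0.0709]
tcp_rot: [-0.172, 0.985, -0.0, 0.001]
wrist_force: [0.7, -0.7, 2.9]
grip_width: 0.0448
gripper_force: 25.0
```

{"method": "drive_tool", "body": {
  "moves": [
    {"x": 0, "y": 0, "z": 0, "roll": 0, "fingers": 1},
    {"x": 0, "y": 0, "z": 0, "roll": 0, "fingers": 1}
  ]
}}

```text
clock: 7.52
tool_pos: [0.5553, -0.0285, 0.0708]
tcp_rot: [-0.172, 0.985, -0.0, 0.001]
wrist_force: [-0.2, 0.6, 4.6]
grip_width: 0.0451
gripper_force: 25.0
```

{"method": "drive_tool", "body": {
  "moves": [
    {"x": 0.004, "y": 0, "z": 0, "roll": 0, "fingers": 1},
    {"x": 0.008, "y": 0, "z": 0, "roll": 0, "fingers": 1},
    {"x": 0.012, "y": 0, "z": 0, "roll": 0, "fingers": 1},
    {"x": 0.016, "y": 0, "z": 0, "roll": 0, "fingers": 1},
    {"x": 0.019, "y": 0, "z": 0, "roll": 0, "fingers": 1},
    {"x": 0.022, "y": 0, "z": 0, "roll": 0, "fingers": 1},
    {"x": 0.024, "y": 0, "z": 0, "roll": 0, "fingers": 1},
    {"x": 0.024, "y": 0, "z": 0, "roll": 0, "fingers": 1}
  ]
}}

```text
clock: 8.18
tool_pos: [0.5329, -0.0368, 0.0704]
tcp_rot: [-0.172, 0.985, -0.0, 0.001]
wrist_force: [4.3, 1.7, 3.0]
grip_width: 0.0451
gripper_force: 25.0
```

```bash
python3 - <<'E'
from h import *
o=manip.get_obs(); print(o["tool_pos"],o["grip_width"],shift([.5553,-.0285,.0708]),o["wrist_force"])
im=manip.get_image("wrist")[:,:,::-1]
cv2.imwrite("pics/w5.png",im)
E
```

```text
[ 0.53289549 -0.03684109  0.07036509] 0.045071872172737865 (array([-23.9,   0.3,  -0.4]), np.float64(109.81157915510893)) [4.28560294 1.6729823  2.97116187]
```

View pics/w5.png

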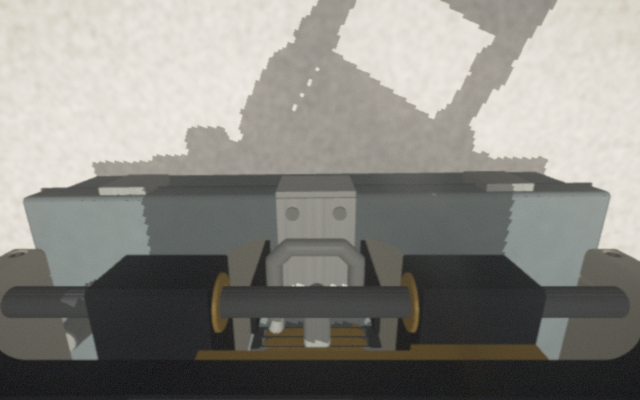

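The shackle followed the pull: its bow is at row 245, clear of the hook tip. Force is only about 4.6 N, so I'll pull slightly more to reach the stop.

{"method": "drive_tool", "body": {
  "moves": [
    {"x": 0.001, "y": 0, "z": 0, "roll": 0, "fingers": 1},
    {"x": 0.002, "y": 0, "z": 0, "roll": 0, "fingers": 1},
    {"x": 0.002, "y": 0, "z": 0, "roll": 0, "fingers": 1},
    {"x": 0.002, "y": 0, "z": 0, "roll": 0, "fingers": 1},
    {"x": 0.002, "y": 0, "z": 0, "roll": 0, "fingers": 1}
  ]
}}

```text
clock: 8.65
tool_pos: [0.5328, -0.037, 0.0705]
tcp_rot: [-0.172, 0.985, -0.0, 0.003]
wrist_force: [9.7, 5.1, 1.1]
grip_width: 0.0449
gripper_force: 25.0
```

The force rose to 11 N with no motion, so the shackle is at its stop. Releasing and going back to the dial.

{"method": "drive_tool", "body": {
  "moves": [
    {"x": -0.002, "y": 0, "z": 0, "roll": 0, "fingers": -0.4},
    {"x": -0.002, "y": 0, "z": 0, "roll": 0, "fingers": -0.4},
    {"x": -0.002, "y": 0, "z": 0, "roll": 0, "fingers": -0.4},
    {"x": -0.002, "y": 0, "z": 0, "roll": 0, "fingers": -0.4},
    {"x": -0.002, "y": 0, "z": -0.015, "roll": 0, "fingers": -0.4},
    {"x": -0.002, "y": 0, "z": -0.04, "roll": 0, "fingers": -0.4},
    {"x": -0.002, "y": 0, "z": -0.07, "roll": 0, "fingers": -0.4},
    {"x": -0.002, "y": 0, "z": -0.07, "roll": 0, "fingers": -0.4}
  ]
}}

```text
clock: 9.32
tool_pos: [0.5346, -0.0375, 0.1449]
tcp_rot: [-0.172, 0.985, -0.002, 0.004]
wrist_force: [1.5, 0.3, 1.5]
grip_width: 0.0641
gripper_force: 0.0
```

{"method": "drive_tool", "body": {
  "moves": [
    {"x": -0.022, "y": 0, "z": 0, "roll": 0, "fingers": -0.4},
    {"x": -0.044, "y": 0, "z": 0, "roll": 0, "fingers": -0.4},
    {"x": -0.063, "y": 0, "z": 0, "roll": 0, "fingers": -0.4},
    {"x": -0.063, "y": 0, "z": 0, "roll": 0, "fingers": -0.4},
    {"x": -0.063, "y": 0, "z": 0, "roll": 0, "fingers": -0.4},
    {"x": -0.063, "y": 0, "z": 0, "roll": 0, "fingers": -0.4}
  ]
}}

```text
clock: 9.82
tool_pos: [0.5904, -0.0155, 0.1393]
tcp_rot: [-0.172, 0.985, 0.0, -0.001]
wrist_force: [-0.3, -0.2, -0.3]
grip_width: 0.0645
gripper_force: 0.0
```

```bash
python3 - <<'E'
from h import *
o=manip.get_obs(); print(o["tool_pos"],o["grip_width"],shift([.594,-.0140,.103]),o["wrist_force"])
p=manip.camera_params("wrist");im=manip.get_image("wrist")[:,:,::-1]
cv2.imwrite("pics/w6.png",cv2.resize(im[100:300,220:420],(600,600),interpolation=2))
g=cv2.cvtColor(im,cv2.COLOR_BGR2GRAY);print((proj(p,np.array([.594,-.014,.1225]))-[220,100])*3)
E
```

```text
[ 0.59036435 -0.01553569  0.1393336 ] 0.06453095035761724 (array([-4. ,  0.2, 36.3]), np.float64(109.8253777675371)) [-0.34110983 -0.21567242 -0.33091147]
[288.15078851 452.55062909]
```

View pics/w6.png

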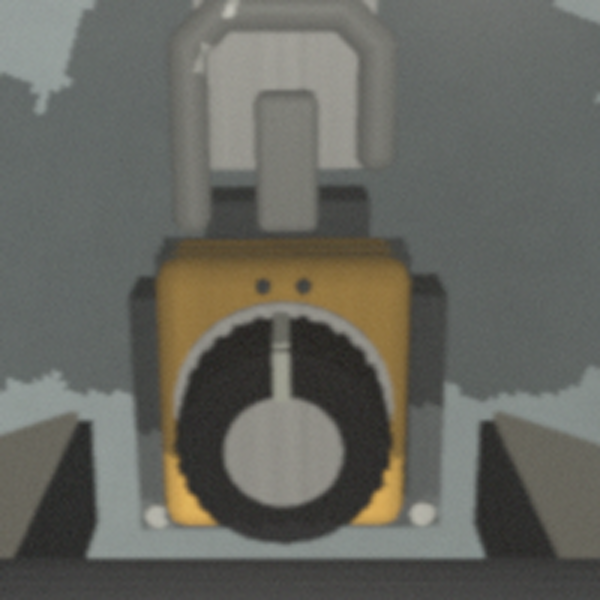

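The shackle is fully open, its bow well past the hook tip, and the dial is still at the notch. The cap is at (284,452) against a predicted (288,452). Next I grip the dial and lift.

{"method": "drive_tool", "body": {
  "moves": [
    {"x": -0.004, "y": 0, "z": 0.012, "roll": 0, "fingers": -0.4},
    {"x": -0.004, "y": 0, "z": 0.026, "roll": 0, "fingers": -0.4},
    {"x": -0.004, "y": 0, "z": 0.036, "roll": 0, "fingers": -0.4},
    {"x": -0.004, "y": 0, "z": 0.036, "roll": 0, "fingers": -0.4},
    {"x": -0.004, "y": 0, "z": 0.036, "roll": 0, "fingers": 1},
    {"x": -0.004, "y": 0, "z": 0.036, "roll": 0, "fingers": 1},
    {"x": -0.004, "y": 0, "z": 0.036, "roll": 0, "fingers": 1},
    {"x": -0.004, "y": 0, "z": 0.036, "roll": 0, "fingers": 1}
  ],
  "newtons": 30
}}

```text
clock: 10.53
tool_pos: [0.5958, -0.0141, 0.1048]
tcp_rot: [-0.172, 0.985, -0.0, 0.001]
wrist_force: [-0.3, 1.2, -0.9]
grip_width: 0.0422
gripper_force: 0.0
```

{"method": "drive_tool", "body": {
  "moves": [
    {"x": 0, "y": 0, "z": 0, "roll": 0, "fingers": 1},
    {"x": 0, "y": 0, "z": 0, "roll": 0, "fingers": 1},
    {"x": 0, "y": 0, "z": 0, "roll": 0, "fingers": 1},
    {"x": 0, "y": 0, "z": 0, "roll": 0, "fingers": 1},
    {"x": 0, "y": 0, "z": -0.003, "roll": 0, "fingers": 1},
    {"x": 0, "y": 0, "z": -0.006, "roll": 0, "fingers": 1},
    {"x": 0, "y": 0, "z": -0.009, "roll": 0, "fingers": 1},
    {"x": 0, "y": 0, "z": -0.012, "roll": 0, "fingers": 1}
  ]
}}

```text
clock: 11.2
tool_pos: [0.5947, -0.0139, 0.1157]
tcp_rot: [-0.172, 0.985, 0.0, -0.001]
wrist_force: [-0.1, 0.6, -4.2]
grip_width: 0.0392
gripper_force: 30.0
```

Carrying 4.2 N, which matches the lock's weight. Lifting straight up.

{"method": "drive_tool", "body": {
  "moves": [
    {"x": 0, "y": 0, "z": -0.008, "roll": 0, "fingers": 1},
    {"x": 0, "y": 0, "z": -0.016, "roll": 0, "fingers": 1},
    {"x": 0, "y": 0, "z": -0.024, "roll": 0, "fingers": 1},
    {"x": 0, "y": 0, "z": -0.032, "roll": 0, "fingers": 1},
    {"x": 0, "y": 0, "z": -0.04, "roll": 0, "fingers": 1},
    {"x": 0, "y": 0, "z": -0.05, "roll": 0, "fingers": 1},
    {"x": 0, "y": 0, "z": -0.06, "roll": 0, "fingers": 1},
    {"x": 0, "y": 0, "z": -0.07, "roll": 0, "fingers": 1}
  ]
}}

```text
clock: 11.87
tool_pos: [0.5954, -0.014, 0.1873]
tcp_rot: [-0.172, 0.985, -0.0, 0.0]
wrist_force: [-0.7, -0.2, -5.2]
grip_width: 0.0392
gripper_force: 30.0
```

{"method": "drive_tool", "body": {
  "moves": [
    {"x": 0, "y": 0, "z": -0.012, "roll": 0, "fingers": 1},
    {"x": 0, "y": 0, "z": -0.026, "roll": 0, "fingers": 1},
    {"x": 0, "y": 0, "z": -0.04, "roll": 0, "fingers": 1},
    {"x": 0, "y": 0, "z": -0.053, "roll": 0, "fingers": 1},
    {"x": 0, "y": 0, "z": -0.062, "roll": 0, "fingers": 1},
    {"x": 0, "y": 0, "z": -0.066, "roll": 0, "fingers": 1},
    {"x": 0, "y": 0, "z": -0.066, "roll": 0, "fingers": 1},
    {"x": 0, "y": 0, "z": -0.066, "roll": 0, "fingers": 1}
  ]
}}

```text
clock: 12.53
tool_pos: [0.5951, -0.014, 0.2517]
tcp_rot: [-0.172, 0.985, 0.0, -0.0]
wrist_force: [0.8, 0.2, -4.1]
grip_width: 0.0395
gripper_force: 30.0
```

{"method": "drive_tool", "body": {
  "moves": [
    {"x": 0, "y": 0, "z": 0, "roll": 0, "fingers": 1},
    {"x": 0, "y": 0, "z": 0, "roll": 0, "fingers": 1},
    {"x": 0, "y": 0, "z": 0, "roll": 0, "fingers": 1},
    {"x": 0, "y": 0, "z": 0, "roll": 0, "fingers": 1},
    {"x": 0, "y": 0, "z": 0, "roll": 0, "fingers": 1},
    {"x": 0, "y": 0, "z": 0, "roll": 0, "fingers": 1}
  ]
}}

```text
clock: 13.03
tool_pos: [0.5953, -0.014, 0.252]
tcp_rot: [-0.172, 0.985, 0.0, -0.0]
wrist_force: [0.4, -0.1, -5.5]
grip_width: 0.0397
gripper_force: 30.0
```

```bash
python3 - <<'E'
from h import *
im=manip.get_image("scene")[:,:,::-1]
cv2.imwrite("pics/s7.png",cv2.resize(im[60:360,130:450],(640,600),interpolation=2))
E
```

```text
(no output)
```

View pics/s7.png

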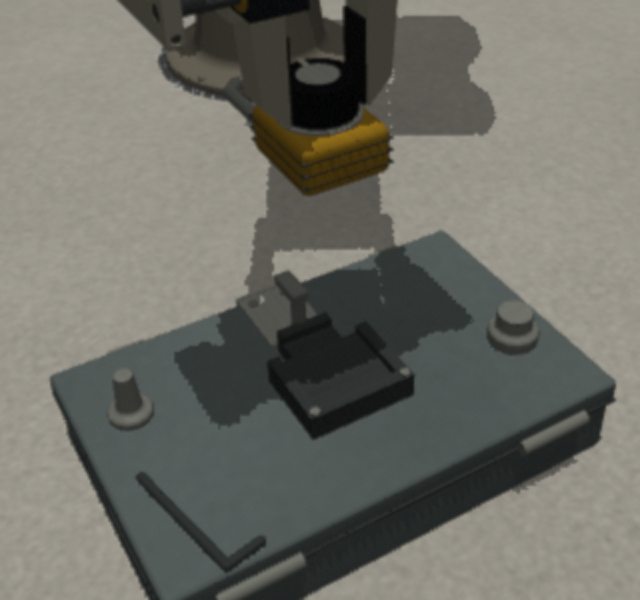

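The lock hangs level in the gripper around (320,130), the rest at (340,385) is empty, and the other parts have not moved.

```bash
python3 -c "
from workcell import manip
print(manip.job_done())"
```

```text
the job is handed in; nothing more can be done
None
```

The dial was turned to the opening notch, the shackle pulled to its stop with the lock in its rest, and the open lock is held level about 15 cm above the rest; the job is handed in, but no verdict came back.

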